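Seat the keyed carving stub in the bench socket

TASK

Fit the carving stub that has a key on its shank into the slotted bench socket: turn it so that the key meets the slot in the collar, and lower it in the grip, not dropping it, until its head sits fully home on the collar; then let go. Leave the two stubs without a key standing where they are.

Things in the scene. Friction and masses are not known exactly. Their poses are not given: they have to be found in the camera images.
- keyed_stub: Stub to fit, upright on the bench, 0.25 kg. Round pale wood shank 34 mm across, 40 mm long; on one side a steel key 9 mm wide reaches 33 mm from the axis along its own +x, 12 to 40 mm above the foot. Above it the head: a block 28 mm thick (x), 66 mm wide (y), 40 to 78 mm above the foot, plus a 10 mm cheek at each end (88 mm in all). Grasp the head's thickness. Origin: centre of the foot; z up.
- socket: Fixed 120 mm square steel plate, 6 mm thick, with a round light-metal collar 76 mm across, rim 50 mm above the bench, bore 46 mm down to the plate. One slot 20 mm wide, full height, open at top and outside, on its own +x side. Key in slot: head rests on the rim, foot 10 mm above the bench; key elsewhere: stops 28 mm higher. Origin: bore axis at bench level; z up.
- plain_stub: A bystander: the same stub with a round 34 mm shank but no key. Its head is the same size. Stands upright on its foot; origin at the centre of the foot.
- square_stub: A bystander: the same head on a square 36 mm shank, no key; it does not fit the bore. Stands upright on its foot; origin at the centre of the foot.
Things that resemble listed ones, but are neither listed nor needed, are in the scene too. Leave any pink look-alike of the keyed_stub alone.

How it is judged:
By the outcome, as a careful person would: the job done as asked, in the order asked, and still so for the second after the job is handed in, with the robot touching nothing.
It also fails if it takes over 42 s, if anything falls off the work surface, if the arm or the gripper's body presses on something with over 40 N, if the wrist force passes 120 N, or if a joint passes its speed limit or range.

ROBOT

A 7-joint arm with a two-finger parallel gripper is mounted at the origin on the work surface. World frame = base frame: x ahead of the robot, y to its left, z up, the work surface at z = 0. Lengths are in m, angles in rad, forces in N, time in s.
With the tool pointing down it reaches from about 0.425 to 0.925 m from the base axis. Payload 6.8 kg.
Tool frame: the origin (TCP) lies on the front face of the gripper's body, between the roots of the fingers; the fingertips stand 73 mm ahead of it and the grasp point (between the pads) lies 54 mm ahead of it; z points along the fingers, y is the direction in which the jaws open and shut (so a half turn about z gives the same grasp; the last joint's range is limited). The gripper opens to 85 mm and grips with 20 to 120 N. Pads are 22 mm wide; open, the fingers measure 114 mm over their backs; the gripper's body (76 mm by 85 mm) begins 54 mm behind the grasp point. The pads swing forward as they close: fully open they stand 13 mm farther back than shut.
Start: joints at [-1.324, 0.477, 0.022, 1.555, -0.011, 1.109, -0.083], TCP at [0.234, 0.633, 0.304] pointing down, gripper open.
Joint ranges: [-2.96, 2.96], [-0.34, 2.1], [-1.41, 1.46], [0.24, 2.44], [-1.37, 4.51], [0.17, 1.92], [-2.96, 2.96]. Speed limits (rad/s): [2.39, 2.39, 3.14, 3.14, 3.14, 3.14, 3.14].

INTERFACE

Orientations are given as a rotation vector (axis times angle).
In Python, from bench import * gives the robot as it stands.
- The arm moves only by the tool jog_arm, never from a script. Its argument "plan" is a list of rows, each a list of 2 entries, a list of its own where there are three numbers: the shift along the world's x, y, z in cm, then the turn about the world's z in rad. In form: [[[tx, ty, tz], twist], ...]. A call has 1 to 12 rows; each row shifts and turns the commanded pose from where the row before left it; what a row does not reach is not made up. A row lasts 1/10 s, in which the tool goes at most 50 mm and 8.59 degrees, less where a joint would pass 70% of its speed; a pose out of reach is approached as far as the arm can. A call is refused whole if a number of a shift passes 5 or a number of a turn 0.15, either way. A call with a gripper value outside its range is refused whole. "hand" is the finger opening in cm, from 0 to 8.54, set as the call begins (left out, the last holds). The fingers move at their own pace and stop on an object; "grip_force" is the grip in N (left out, the last holds). Time passes only in rows, so rows that do not move let the fingers close. It gives the time, the measured TCP pose, the force and the opening at its end, in the units of the state.
- get_obs(): the state, without advancing time (a new reading comes with each control period).
- grab_frame(name): name is "scene" or "side" or "wrist"; returns the picture (384x512x3 uint8, red, green, blue); there is no depth.
- get_calibration(name): a dict with "intrinsics" (3x3 intrinsics, pixels), "xyz" and "orientation" of the camera in the world. Camera axes: x right, y down, z forward; pixel columns grow to the right and rows downward; lengths in m; the calibration is good to about 2 mm. A picture is of the moment at which its call begins: read the wrist's pose just before it. get_calibration takes no time and is no camera call; for the wrist camera it gives the pose at the moment of the call.
- hand_in(): hands the job in, once; it reports no verdict.
The state is a dict: "clock": time; "joints": joint angles; "qvel": joint speeds; "tau": joint torques, N m; "tcp_pos": TCP position; "orientation": TCP orientation; "contact_force": force on the tool from outside, world axes, zero at the start; "moment": the same for the moment, N m; "grip_width": finger opening in m.
Only numpy, scipy, OpenCV 4.12 (cv2) and the standard library are available. Lean on these libraries where they do the work, as an engineer would, in place of code of your own. Each camera call takes 0.05 s, during which the arm holds its last target. There are 200 camera calls.

## Working session

There is one attempt and no reset: what is moved stays moved. The work goes in short steps, Python scripts to look and compute and a tool call to move; the robot and the scene stay as the last step left them, time stands still between calls to the robot, and variables do not carry over. Pictures are saved under pics/ and viewed, about 8 in all and at most 12, crops included, and the job is handed in when it is done.

Besides the shell and the picture viewer there is one more tool, called as a command line: name --argument value ..., lists and objects as JSON in quotes. jog_arm: Moves the arm, as the interface text tells. Its arguments: {"type":"object","properties":{"plan":{"type":"array","items":{"type":"array"}},"hand":{"type":"number"},"grip_force":{"type":"number"}},"required":["plan"]}

```bash
mkdir -p pics
cat > h.py <<'E'
from bench import *
import numpy as np, cv2
from scipy.spatial.transform import Rotation as R
def cal(n):
    c=get_calibration(n); K=np.array(c["intrinsics"]); o=np.array(c["orientation"])
    M=R.from_rotvec(o).as_matrix() if o.shape==(3,) else (o if o.shape==(3,3) else R.from_quat(o).as_matrix())
    return K,M,np.array(c["xyz"])
def ray(c,u,v,z):
    K,M,p=c; d=M@np.linalg.solve(K,[u,v,1.]); return p+d*(z-p[2])/d[2]
def proj(c,P):
    K,M,p=c; q=K@(M.T@(np.array(P)-p)); return q[:2]/q[2]
def save(n,f):
    im=grab_frame(n); cv2.imwrite("pics/"+f,im[:,:,::-1]); return im
E
python3 - <<'E'
from h import *
a=save("scene","s0.png");b=save("side","d0.png")
cv2.imwrite("pics/both.png",cv2.resize(np.hstack([a,b])[:,:,::-1],None,fx=.78,fy=.78))
for n in("scene","side","wrist"): print(n,get_calibration(n))
print(get_obs())
E
```

```text
scene {'intrinsics': array([[373.2478124 ,   0.        , 261.45898171],
       [  0.        , 373.2478124 , 186.8540747 ],
       [  0.        ,   0.        ,   1.        ]]), 'xyz': array([0.8042496 , 0.38088465, 0.64313355]), 'orientation': array([-0.74129671, -2.76694793,  0.86517604])}
side {'intrinsics': array([[436.16405316,   0.        , 255.50688501],
       [  0.        , 436.16405316, 191.0140148 ],
       [  0.        ,   0.        ,   1.        ]]), 'xyz': array([ 0.43561684, -0.68222823,  0.61009894]), 'orientation': array([-2.22975211,  0.23019554, -0.12383224])}
wrist {'intrinsics': array([[272.37652999,   0.        , 254.22412717],
       [  0.        , 272.37652999, 191.68562808],
       [  0.        ,   0.        ,   1.        ]]), 'xyz': array([0.15601246, 0.66204907, 0.37398252]), 'orientation': array([2.34209937, 1.63306364, 0.27120361])}
{'clock': 0.1, 'joints': array([-1.32409149,  0.47770975,  0.02235534,  1.55634078, -0.01148305,
        1.10931251, -0.08308297]), 'qvel': array([-0.00110904, -0.00173121, -0.0001156 , -0.00342827,  0.0013361 ,
        0.00145438, -0.00145593]), 'tau': array([ 4.51961954e-03, -5.97768152e+01,  1.61371529e+00, -2.81957120e+01,
        1.28348460e-02,  5.11742604e-03,  1.97153338e-05]), 'tcp_pos': array([0.23436921, 0.63256518, 0.30303324]), 'orientation': array([-5.54328857e-01, -3.09214638e+00,  2.56819467e-03]), 'contact_force': array([-0.03262353, -1.0954503 , -0.44881443]), 'moment': array([-0.00111682, -0.01457976, -0.052053  ]), 'grip_width': 0.08549776813530396}
```

View pics/s0.png

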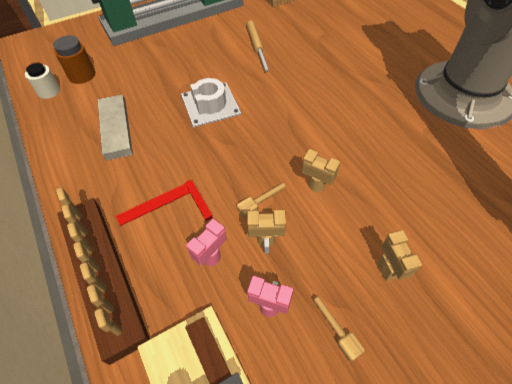

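View pics/d0.png

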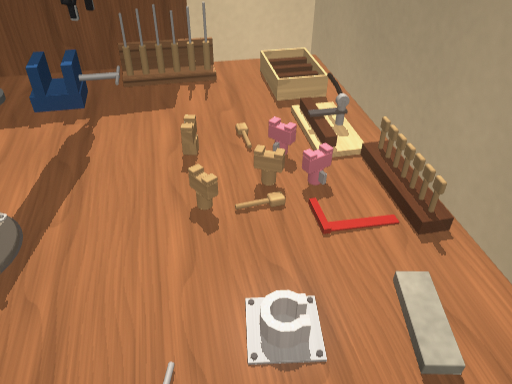

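The scene view shows the keyed stub at about (267,225), with its grey key at (267,243), and the socket at (210,98). In the side view they are at (268,165) and (285,325). Next I'll zoom in on both.

Run:
```python
from h import *
a=cv2.imread("pics/s0.png");b=cv2.imread("pics/d0.png")
cr=lambda im,u,v:cv2.resize(im[v:v+66,u:u+88],(400,300),interpolation=cv2.INTER_CUBIC)
cv2.imwrite("pics/z.png",np.vstack([np.hstack([cr(a,222,195),cr(a,167,68)]),np.hstack([cr(b,226,135),cr(b,241,282)])]))
S,D=cal("scene"),cal("side")
print("sock",ray(S,209,88,.05),ray(D,287,309,.05)); print("stub",ray(S,266,214,.07),ray(D,268,152,.07))
print("plain?",ray(S,320,165,.07),ray(D,203,180,.07)); print("sq",ray(S,400,248,.07),ray(D,190,130,.07)); print("pink",ray(S,208,242,.07),ray(S,270,292,.07))
```

```text
sock [ 0.56798792 -0.28480449  0.05      ] [ 0.5748601  -0.28636629  0.05      ]
stub [0.6314519  0.09096491 0.07      ] [0.64033014 0.11977666 0.07      ]
plain? [0.48502221 0.0483919  0.07      ] [0.48457414 0.04359821 0.07      ]
sq [0.47064089 0.26018648 0.07      ] [0.47718167 0.25124989 0.07      ]
pink [0.74424085 0.08912812 0.07      ] [0.69721095 0.21586467 0.07      ]
```

View pics/z.png

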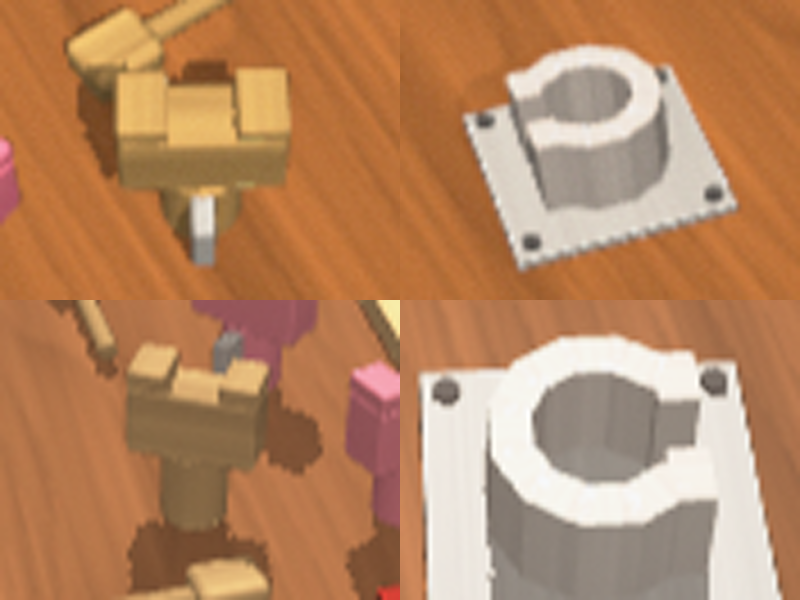

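The zoomed crops show three things:
- **Key:** it points toward the scene camera.
- **Slot:** it opens on the collar's left in the scene view, around (191,90).
- **Stub head:** the lower front edge runs from about (248,236) to (285,236).

Run:
```python
from h import *
S,D=cal("scene"),cal("side")
s=lambda x,y:(222+x*.22,195+y*.22); t=lambda x,y:(167+(x-400)*.22,68+y*.22); d=lambda x,y:(226+x*.22,135+(y-300)*.22); e=lambda x,y:(241+(x-400)*.22,282+(y-300)*.22)
p=lambda n,P:print(n,np.round(P,4))
A=ray(S,*s(119,186),.04);B=ray(S,*s(288,187),.04);p("front edge",[A,B,B-A]);print(np.linalg.norm(B-A))
A2=ray(D,*d(128,442),.04);B2=ray(D,*d(262,466),.04);p("back edge",[A2,B2,B2-A2]);print(np.linalg.norm(B2-A2))
k=(B-A)[:2];n=np.array([k[1],-k[0]])/np.linalg.norm(k); 
for m in(n,-n):print("normal",m,np.degrees(np.arctan2(m[1],m[0])))
p("mid",((A+B)/2,(A2+B2)/2))
print("key foot tip",ray(S,*s(203,265),.012))
p("foot side",ray(D,*d(193,527),0)) 
c=[ray(S,*t(*q),.006) for q in((465,115),(520,268),(735,207),(670,68))]
p("plate",c);p("ctr",np.mean(c,0));p("slot outer S",[ray(S,*t(*q),.05) for q in((508,76),(527,142))])
c=np.array([ray(S,*t(*q),.05) for q in ((630,95),(545,95),(588,70),(588,122))]);p("bore S",c)
c=np.array([ray(D,*e(*q),.05) for q in ((534,428),(655,428),(595,374),(595,483))]);p("bore D",c)
p("slot outer D",[ray(D,*e(*q),.05) for q in((697,352),(697,400),(700,450),(716,500-45))])
o=get_obs();M=R.from_rotvec(o["orientation"]).as_matrix();print("tool y",M[:,1],np.degrees(np.arctan2(M[1,1],M[0,1])))
```

```text
front edge [[ 0.6732  0.0992  0.04  ]
 [ 0.6155  0.1331  0.04  ]
 [-0.0577  0.0339  0.    ]]
0.06692831907072386
back edge [[ 0.6072  0.1131  0.04  ]
 [ 0.6677  0.08    0.04  ]
 [ 0.0605 -0.0331  0.    ]]
0.06894901684251317
normal [0.50649543 0.86224264] 59.56932714142935
normal [-0.50649543 -0.86224264] -120.43067285857063
mid [[0.6444 0.1161 0.04  ]
 [0.6375 0.0965 0.04  ]]
key foot tip [0.65492684 0.13410636 0.012     ]
foot side [0.6361 0.0892 0.    ]
plate [[ 0.6192 -0.3513  0.006 ]
 [ 0.6402 -0.2297  0.006 ]
 [ 0.5238 -0.213   0.006 ]
 [ 0.5035 -0.3291  0.006 ]]
ctr [ 0.5717 -0.2808  0.006 ]
slot outer S [[ 0.6006 -0.3173  0.05  ]
 [ 0.6126 -0.2661  0.05  ]]
bore S [[ 0.5518 -0.2717  0.05  ]
 [ 0.59   -0.294   0.05  ]
 [ 0.5623 -0.3004  0.05  ]
 [ 0.5795 -0.264   0.05  ]]
bore D [[ 0.5493 -0.2833  0.05  ]
 [ 0.5896 -0.2916  0.05  ]
 [ 0.5754 -0.2657  0.05  ]
 [ 0.564  -0.3086  0.05  ]]
slot outer D [[ 0.6131 -0.2637  0.05  ]
 [ 0.607  -0.2834  0.05  ]
 [ 0.6019 -0.3032  0.05  ]
 [ 0.6065 -0.3062  0.05  ]]
tool y [ 0.34737563  0.93772464 -0.00163601] 69.67309093296221
```

Measured so far:

| Item | Position (m) | Direction |
|---|---|---|
| Stub | (0.641, 0.106) | key yaw ≈61° |
| Socket | (0.571, −0.283) | slot yaw ≈−10° |

The 67 mm edge I measured matches the 66 mm head width. I'll move to above the stub.

jog_arm --plan '[[[3,-3.9,0],-0.013],[[3,-3.9,0],-0.013],[[3,-3.9,0],-0.013],[[3,-3.9,0],-0.013],[[3,-3.9,0],-0.013],[[3,-3.9,0],-0.013],[[3,-3.9,0],-0.013],[[3,-3.9,0],-0.013],[[3,-3.9,0],-0.013],[[3,-3.9,0],-0.013],[[3,-3.9,0],-0.013],[[3,-3.9,0],-0.013]]' --hand 8.5

```text
clock: 1.3
tcp_pos: [0.5952, 0.1632, 0.3037]
orientation: [-0.794, -3.039, 0.0]
contact_force: [0.9, 0.4, 0.5]
grip_width: 0.0849
```

jog_arm --plan '[[[2.4,-2.9,-1],0],[[2.3,-3.0,-1],0],[[0,0,0],0],[[0,0,0],0]]'

```text
clock: 1.7
tcp_pos: [0.6414, 0.1049, 0.283]
orientation: [-0.797, -3.037, 0.002]
contact_force: [0.2, 0.4, 0.7]
grip_width: 0.0851
```

Run:
```python
from h import *
o=get_obs();c=cal("wrist");im=save("wrist","w1.png");M=R.from_rotvec(o["orientation"]).as_matrix()
print(o["clock"],o["tcp_pos"],M[:,1],np.degrees(np.arctan2(M[1,1],M[0,1])),c[2],c[1][:,2]);np.savez("w1.npz",K=c[0],M=c[1],p=c[2])
```

```text
1.7 [0.64141324 0.10491807 0.28300867] [ 0.4908155   0.87126255 -0.00130955] 60.605776410722186 [0.56873874 0.14639763 0.35406947] [ 0.282633   -0.16076523 -0.94566016]
```

View pics/w1.png

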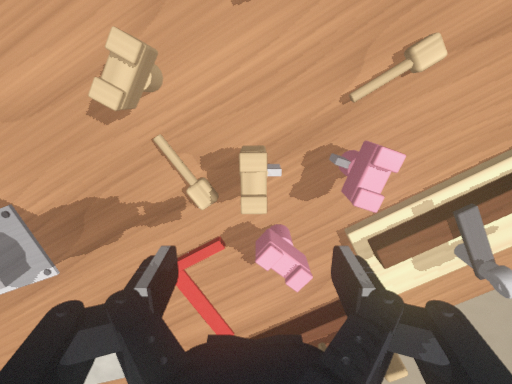

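The wrist view shows the keyed stub aligned with the jaws. The cheek tops span about (240,147) to (267,213), and the key is at (273,171). The pink stubs are clear of the jaws.

Run:
```python
from h import *
q=np.load("w1.npz");c=(q["K"],q["M"],q["p"])
P=[ray(c,*x,.088) for x in((240,147),(267,146),(267.5,213),(241,213))]
print(np.round(P,4),np.mean(P,0)); print(np.linalg.norm(P[1]-P[0]),np.linalg.norm(P[2]-P[1]))
a=P[1]-P[2];print("yaw x",np.degrees(np.arctan2(a[1],a[0]))); b=(P[1]+P[2]-P[0]-P[3]);print(np.degrees(np.arctan2(b[1],b[0])))
print("key",ray(c,281,172,.04))
```

```text
[[0.6012 0.1117 0.088 ]
 [0.6132 0.1351 0.088 ]
 [0.676  0.1017 0.088 ]
 [0.6623 0.0772 0.088 ]] [0.63816483 0.10643745 0.088     ]
0.026404921099294668 0.07111953468925486
yaw x 151.98623154193533
61.745648667028455
key [0.65659095 0.13291095 0.04      ]
```

jog_arm --plan '[[[-0.3,0.15,-4],0.02],[[0,0,-4],0],[[0,0,-3],0],[[0,0,-2.5],0],[[0,0,-2],0],[[0,0,-1],0],[[0,0,0],0],[[0,0,0],0]]' --hand 6.5

```text
clock: 2.55
tcp_pos: [0.6388, 0.1083, 0.1199]
orientation: [0.762, 3.047, 0.001]
contact_force: [0.8, -0.1, 0.3]
grip_width: 0.0648
```

jog_arm --plan '[[[0,0,0],0],[[0,0,0],0],[[0,0,0],0],[[0,0,0],0],[[0,0,0],0],[[0,0,0],0],[[0,0,0],0],[[0,0,0],0]]' --hand 1.5 --grip_force 50

```text
clock: 3.35
tcp_pos: [0.639, 0.1075, 0.1199]
orientation: [0.763, 3.046, 0.001]
contact_force: [-1.6, -0.1, 4.7]
grip_width: 0.0271
```

Gripped at 27 mm, which matches the 28 mm head. Next: lift, carry and turn about −72°.

jog_arm --plan '[[[0,0,1],0],[[0,0,2],0],[[0,0,3],0],[[0,0,4],0],[[0,0,2],0],[[0,0,0],0]]'

```text
clock: 3.95
tcp_pos: [0.6401, 0.1076, 0.2427]
orientation: [0.762, 3.042, 0.005]
contact_force: [0.3, 0.0, -2.7]
grip_width: 0.0273
```

jog_arm --plan '[[[-0.3,-2,0],-0.1],[[-0.6,-3.5,0],-0.11],[[-0.6,-3.5,0],-0.11],[[-0.6,-3.5,0],-0.11],[[-0.7,-3.5,0],-0.11],[[-0.7,-3.5,0],-0.11],[[-0.7,-3.5,0],-0.11],[[-0.7,-3.5,0],-0.11],[[-0.7,-3.5,0],-0.11],[[-0.6,-3.5,0],-0.11],[[-0.6,-3.5,0],-0.11],[[0,-2,0],-0.05]]'

```text
clock: 5.15
tcp_pos: [0.5682, -0.2856, 0.2377]
orientation: [-2.408, -2.016, 0.004]
contact_force: [-0.4, -0.4, -1.9]
grip_width: 0.0275
```

jog_arm --plan '[[[0,0,0],0],[[0,0,0],0],[[0,0,0],0]]'

```text
clock: 5.45
tcp_pos: [0.5711, -0.2804, 0.2381]
orientation: [-2.397, -2.028, -0.001]
contact_force: [-0.2, 0.2, -1.6]
grip_width: 0.0274
```

Run:
```python
from h import *
o=get_obs();M=R.from_rotvec(o["orientation"]).as_matrix()
print(o["clock"],o["tcp_pos"],np.degrees(np.arctan2(M[1,1],M[0,1])),o["joints"])
a=save("scene","s2.png")[:,:,::-1];b=save("side","d2.png")[:,:,::-1];c=proj(cal("scene"),[.571,-.283,.1]);d=proj(cal("side"),[.571,-.283,.1]);print(c,d)
def cr(im,c):
    u=int(np.clip(c[0]-66,0,380));v=int(np.clip(c[1]-88,0,208));print(u,v);return cv2.resize(im[v:v+176,u:u+132],(396,528),interpolation=cv2.INTER_CUBIC)
cv2.imwrite("pics/z2.png",np.hstack([cr(a,c),cr(b,d)]))
```

```text
5.45 [ 0.57113946 -0.28043972  0.23814463] -9.543015635962135 [-0.06845654  0.54104541  0.59951181  1.74492469 -0.36159825  0.96919436
  0.50621484]
[205.45524357  71.45873266] [285.6906329  286.70183632]
139 0
219 198
```

View pics/z2.png

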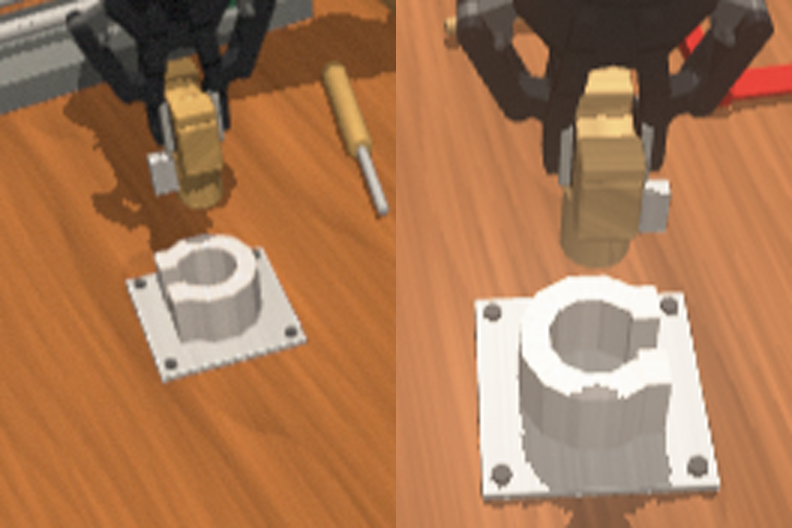

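The stub hangs upright with the key on the slot side in both views. The foot bottom is at about crop (200,208) in scene and (199,265) in side. I'll check the foot against the bore using rays.

Run:
```python
from h import *
S,D=cal("scene"),cal("side")
s=lambda x,y:(139+x/3,y/3); d=lambda x,y:(219+(x-396)/3,198+y/3)
def c(C,u,z,r,sg=-1):
    P=ray(C,*u,z); h=P[:2]-C[2][:2]; return P[:2]+ -sg*h/np.linalg.norm(h)*r
for z in(.115,.118,.121): print("foot S",c(S,s(201,208),z,.017),"D",c(D,d(596,266),z,.017))
# collar outer: nearest top rim point & bore nearest/farthest
print("bore near S",c(S,s(208,284),.05,.023),"far",c(S,s(208,248),.05,.023,1))
print("bore near D",c(D,d(594,371),.05,.023),"far",c(D,d(594,300),.05,.023,1),"collar near D",c(D,d(597,394),.05,.038),"far",c(D,d(594,276),.05,.038,1))
h=[ray(D,*d(*p),.006) for p in((492,312),(669,306),(698,466),(501,474))]; print("holes D",np.round(h,4),np.mean(h,0))
h=[ray(S,*s(*p),.006) for p in((140,283),(257,254),(291,331),(171,364))]; print("holes S",np.round(h,4),np.mean(h,0))
```

```text
foot S [ 0.56765341 -0.28666392] D [ 0.57245992 -0.27857114]
foot S [ 0.56896511 -0.282963  ] D [ 0.5716638 -0.2809195]
foot S [ 0.57027681 -0.27926209] D [ 0.57086769 -0.28326786]
bore near S [ 0.57169744 -0.28632323] far [ 0.5689059  -0.28118782]
bore near D [ 0.57342239 -0.28617132] far [ 0.56988233 -0.28726963] collar near D [ 0.57656927 -0.28522671] far [ 0.56927217 -0.28614124]
holes D [[ 0.5299 -0.2292  0.006 ]
 [ 0.629  -0.2454  0.006 ]
 [ 0.6131 -0.3437  0.006 ]
 [ 0.5144 -0.3277  0.006 ]] [ 0.5715881  -0.28651195  0.006     ]
holes S [[ 0.6112 -0.3422  0.006 ]
 [ 0.5103 -0.3255  0.006 ]
 [ 0.5285 -0.2283  0.006 ]
 [ 0.6274 -0.2433  0.006 ]] [ 0.56935966 -0.28484327  0.006     ]
```

The socket centre is (0.5705, −0.2855) with yaw −9.3°, and the foot is at about (0.570, −0.2815). I need to shift about −4 mm in y, then lower in stages while watching the force.

jog_arm --plan '[[[0,-0.4,-2],0],[[0,0,-2],0],[[0,0,-1],0],[[0,0,0],0],[[0,0,-1],0],[[0,0,-1],0],[[0,0,0],0],[[0,0,0],0]]'

```text
clock: 6.35
tcp_pos: [0.5705, -0.2865, 0.1688]
orientation: [-2.402, -2.025, 0.0]
contact_force: [0.6, 0.2, -2.2]
grip_width: 0.0273
```

jog_arm --plan '[[[0,0.15,-0.5],0],[[0,0,-0.5],0],[[0,0,-0.5],0],[[0,0,-0.3],0],[[0,0,0],0]]'

```text
clock: 6.85
tcp_pos: [0.5702, -0.2849, 0.1503]
orientation: [-2.401, -2.024, 0.001]
contact_force: [-0.2, -0.8, -3.1]
grip_width: 0.0277
```

jog_arm --plan '[[[0,0,-0.4],0],[[0,0,-0.4],0],[[0,0,-0.3],0],[[0,0,-0.3],0],[[0,0,0],0]]'

```text
clock: 7.35
tcp_pos: [0.5703, -0.2849, 0.1364]
orientation: [-2.401, -2.024, 0.001]
contact_force: [-0.0, 0.2, -2.1]
grip_width: 0.0271
```

The key has passed the rim level (0.158) with no contact. I'll seat it in small steps.

jog_arm --plan '[[[0,0,-0.2],0],[[0,0,-0.2],0],[[0,0,-0.1],0],[[0,0,0],0],[[0,0,0],0]]'

```text
clock: 7.85
tcp_pos: [0.5705, -0.2851, 0.1319]
orientation: [2.402, 2.025, -0.0]
contact_force: [0.3, 0.3, -2.5]
grip_width: 0.0271
```

jog_arm --plan '[[[0,0,-0.1],0],[[0,0,0],0],[[0,0,0],0]]'

```text
clock: 8.15
tcp_pos: [0.5705, -0.285, 0.1309]
orientation: [2.402, 2.025, 0.0]
contact_force: [-0.2, -0.4, -1.5]
grip_width: 0.0275
```

jog_arm --plan '[[[0,0,-0.1],0],[[0,0,0],0],[[0,0,0],0]]'

```text
clock: 8.45
tcp_pos: [0.5706, -0.2851, 0.1301]
orientation: [2.402, 2.025, 0.0]
contact_force: [0.1, -0.6, -0.5]
grip_width: 0.0277
```

jog_arm --plan '[[[0,0,-0.05],0],[[0,0,0],0],[[0,0,0],0]]'

```text
clock: 8.75
tcp_pos: [0.5706, -0.2851, 0.1299]
orientation: [2.402, 2.025, 0.001]
contact_force: [-2.6, 1.9, 5.0]
grip_width: 0.0271
```

Contact came at z = 0.130, as predicted. One more small press to confirm.

jog_arm --plan '[[[0,0,-0.05],0],[[0,0,0],0],[[0,0,0],0]]'

```text
clock: 9.05
tcp_pos: [0.5706, -0.2851, 0.1299]
orientation: [2.402, 2.025, 0.001]
contact_force: [-3.0, 3.3, 9.2]
grip_width: 0.0273
```

Run:
```python
from h import *
a=save("scene","s3.png")[:,:,::-1];b=save("side","d3.png")[:,:,::-1]
cr=lambda im,u,v:cv2.resize(im[v:v+110,u:u+110],(396,396),interpolation=cv2.INTER_CUBIC)
cv2.imwrite("pics/z3.png",np.hstack([cr(a,155,25),cr(b,230,240)])); print(get_obs()["contact_force"])
```

```text
[-3.32631684  3.75044307 10.27478269]
```

View pics/z3.png

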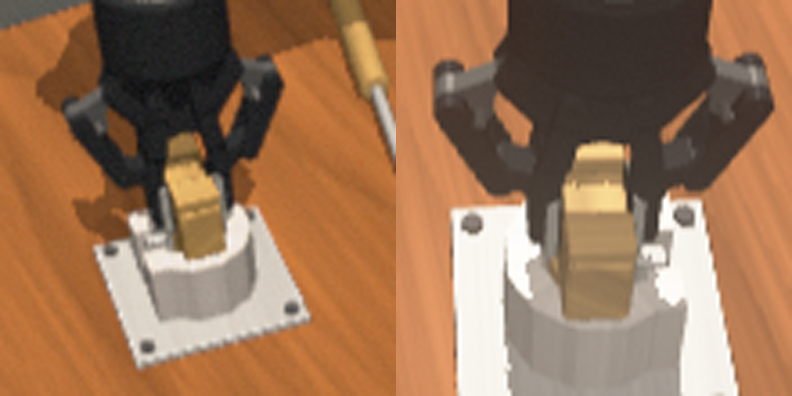

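The head sits on the rim in both views, with the key in the slot. The fingertips are at z ≈0.057, so the head made the contact. Releasing and retreating.

jog_arm --plan '[[[0,0,0.08],0],[[0,0,0],0],[[0,0,0],0],[[0,0,0],0],[[0,0,0],0],[[0,0,0],0]]' --hand 6

```text
clock: 9.75
tcp_pos: [0.5705, -0.285, 0.1296]
orientation: [-2.402, -2.025, 0.0]
contact_force: [0.4, 0.3, -0.4]
grip_width: 0.0599
```

jog_arm --plan '[[[0,0,1],0],[[0,0,2],0],[[0,0,3],0],[[0,0,4],0],[[0,0,4],0],[[0,4,2],0],[[0,4,0],0],[[0,4,0],0],[[0,4,0],0],[[0,0,0],0],[[0,0,0],0]]'

```text
clock: 10.85
tcp_pos: [0.5707, -0.1239, 0.2904]
orientation: [2.399, 2.028, 0.001]
contact_force: [0.4, -1.0, 0.7]
grip_width: 0.0601
```

Run:
```python
from h import *
a=save("scene","s4.png")[:,:,::-1];b=save("side","d4.png")[:,:,::-1]
cr=lambda im,u,v:cv2.resize(im[v:v+90,u:u+90],(396,396),interpolation=cv2.INTER_CUBIC)
cv2.imwrite("pics/z4.png",np.vstack([np.hstack([cr(a,165,45),cr(b,240,260)]),cv2.resize(np.hstack([a[60:310],b[60:310]]),(792,193))])); o=get_obs();print(o["clock"],o["contact_force"],o["tcp_pos"])
```

```text
10.95 [-0.27829368 -0.39126698  0.57206968] [ 0.57032645 -0.12631832  0.29029715]
```

View pics/z4.png

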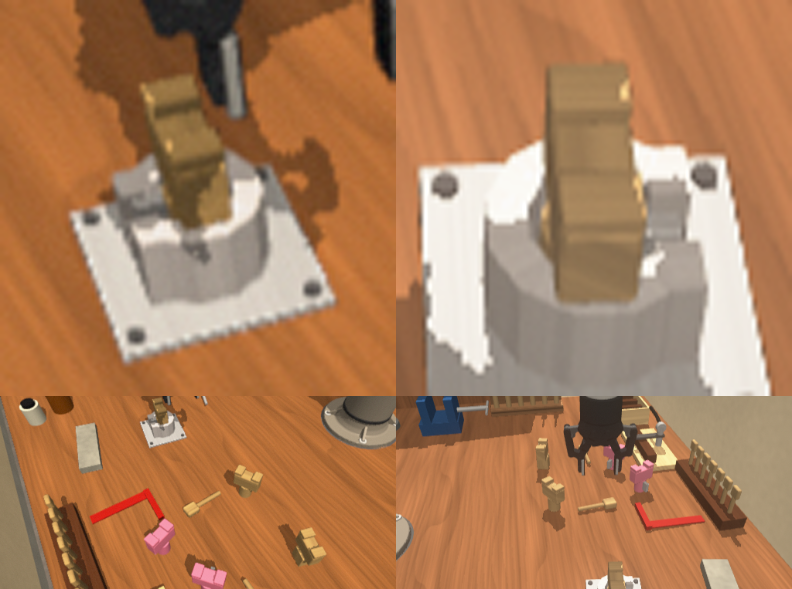

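The head rests flat on the rim with the key in the slot. The bystanders haven't moved and the gripper is clear.

```bash
python3 -c "from bench import *; print(hand_in())"
```

```text
the job is handed in; nothing more can be done
None
```

The keyed stub is in the slotted socket with its head home on the collar. I gripped it by the head, turned it about −72° to line the key up with the slot, and lowered it in the grip without dropping it. I then let go and handed in at about 11 s.

- **Seating:** there was no contact as the key passed rim level. The first firm contact came at TCP z = 0.130 m, which was the height predicted for fully home. A further small press met solid resistance at about 10 N.
- **After release:** both fixed cameras show the head on the rim with the key in the slot, and the gripper clear with near-zero force. By eye, the two plain stubs and the pink look-alikes stand where they were.
- **Disagreements:** the two views differed by 2–4 mm on the socket and foot positions, which is within the bore clearance. I did not separately measure the head's height after release. No check failed.

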